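Rock the spent desiccant cartridge out of a full tray and weigh it

ROBOT

A 6-joint arm with a two-finger parallel gripper is mounted at the origin on a cart in front of the work surface, level with it; the furniture and walls round the work are solid. World frame = base frame: x ahead of the robot, y to its left, z up, the work surface at z = 0. Lengths are in m, angles in rad, forces in N, time in s.
With the tool pointing down it reaches from about 0.35 to 0.775 m from the base axis. Payload 7.3 kg.
Tool frame: the origin (TCP) lies on the centre line of the jaws, within the pads' length; the fingertips stand tip_reach ahead of it and the grasp point (between the pads) lies 6 mm ahead of it (tip_reach is the distance from the TCP to the fingertips, in m); x points along the fingers, y is the direction in which the jaws open and shut, and the axes are right-handed (so a half turn about x gives the same grasp; the last joint's range is limited). The gripper opens to 92 mm and grips with 3 to 60 N. Pads are 19 mm wide; open, the fingers measure 130 mm over their backs; the gripper's body (75 mm by 190 mm) begins 47 mm behind the grasp point.
Start: joints at [-1.42, 0.342, 1.524, -0, 1.275, -0.146], TCP at [0.154, -0.502, 0.252] pointing down, gripper open.
Joint ranges: [-2.53, 2.53], [-0.77, 2.02], [0.04, 2.7], [-1, 4.14], [0.28, 2.66], [-3.11, 3.11]. Speed limits (rad/s): [2.57, 2.57, 3.14, 3.14, 3.14, 3.14].

INTERFACE

Orientations are given as [roll, pitch, yaw] about the fixed x, y, z axes, in that order (R = Rz(yaw) Ry(pitch) Rx(roll)).
In Python, from cell import observe, read_camera, get_calibration, hand_in, tip_reach gives the robot as it stands. The module is installed in compiled form; this text tells all that it offers.
- The arm moves only by the shell command python3 -m crank 'ROWS' [FORCE]. ROWS is JSON, a list of rows, each an object of numbers: "fingers": the opening, from -1 (shut) to 1 (fully open); "tx", "ty", "tz": the shift along the tool's x, y, z in units of 40 mm (1.0 is 40 mm); "roll": the turn about the tool's x in units of 10 degrees (1.0 is 10 degrees). In form: [{"fingers": .., "tx": .., "ty": .., "tz": .., "roll": ..}, ...]. A call has exactly 8 rows; each row is the pose to reach, as a shift and turn from the pose commanded when the call began, along the tool's axes at that moment; what a row does not reach only later rows make up. A row lasts 1/8 s, in which the tool goes at most 62.5 mm and 10.7 degrees, less where a joint would pass 70% of its speed; a pose out of reach is approached as far as the arm can. A call with a gripper value outside its range is refused whole. The fingers move at their own pace and stop on an object; FORCE is the grip in N (left out, the last holds). Time passes only in rows, so rows that repeat a pose let the fingers close, or fill a call up. It gives the time, the measured TCP pose, the force and the opening at its end, in the units of the state.
- observe(): the state, without advancing time (a new reading comes with each control period).
- read_camera(name): name is "scene" or "top"; returns (picture, depth): 400x640x3 uint8, red, green, blue; 400x640 float32, m along the optical axis (not along the pixel's ray), 0 where there is no reading.
- get_calibration(name): a dict with "vertical_fov" (degrees; the focal length in pixels is half the picture's height over the tangent of half this angle, whatever the lens; pixels are square), "cx", "cy" (the principal point, pixels), "pose" (4x4, takes a point from camera to world coordinates). Camera axes: x right, y down, z forward; pixel columns grow to the right and rows downward; lengths in m; the calibration is good to about 2 mm. A picture is of the moment at which its call begins. get_calibration takes no time and is no camera call.
- hand_in(): hands the job in, once; it reports no verdict.
The state is a dict: "time": time; "qpos": joint angles; "qvel": joint speeds; "joint_efforts": joint torques, N m; "tool_pos": TCP position; "tool_rot": TCP orientation; "contact_force": force on the tool from outside, world axes, zero at the start; "torque": the same for the moment, N m; "opening": finger opening in m.
Only numpy, scipy, OpenCV 4.12 (cv2) and the standard library are available. Lean on these libraries where they do the work, as an engineer would, in place of code of your own. Each camera call takes 0.05 s, during which the arm holds its last target. There are 200 camera calls.

TASK

The tray is packed tight with desiccant cartridges; the one with the orange window is spent and has to be weighed. Press gently on its ribbed heel until it stops, so that it rocks and its nose stays up by itself when you let go, then take it by the raised nose, lift it out and lay it gently, underside down, in the middle of the balance pan. Leave the blue-windowed cartridges lying level in their places, and do not disturb the bottle and the beaker.

Things in the scene. Friction and masses are not known exactly. Their poses are not given: they have to be found in the camera images.
- spent: spent cartridge, the one with an ORANGE window on top: white box 92 (x) x 36 (y) x 34 mm (z), about 90 g, origin mid-underside. Nose = +x end (five black slots on top), heel = -x end (four grey ribs). Underside flat from x +1.5 mm (rocking edge) to x +40, behind the edge cut away, rising 25 degrees to 21 mm at the heel end. In one of the tray's two inner places, touched on all four sides
- spent_heel (a point): point on the spent cartridge's top face among the ribs, x -30 mm. Pressing down here (1 to 6 N) rocks the cartridge about its edge until the cut-away face meets the floor, 25 degrees nose-up, felt as a firm stop (over 35 N there would crack it); its weight keeps it there when let go. A push on the raised nose rocks it back
- spent_nose (a point): point on the spent cartridge's top face, x +40 mm (6 mm from the nose end); moves with it. Rocked up, the nose top stands about 14 mm above the neighbours' tops and some 18 mm nearer to the heel than before, its sides 36 mm apart and free to grip above the neighbours
- tray: fixed grey tray, 288 x 157 mm outside, floor 4 mm thick, walls 5 mm thick and 26 mm high, cartridge tops 38 mm above the worktop; full: 3 cartridges along its x by 4 along its y, noses towards its +x, gaps under 1 mm. Origin mid-underside
- balance: fixed flat laboratory balance 235x165x42 mm, display and keys towards its -x, origin in the middle of its underside
- pan (a point): centre of the top of the balance's weighing pan; the round pan is about 131 mm across, its top 42 mm above the worktop and about 10 mm above the housing; x, y axes as the balance's
- bottle_100a: standing bottle with a blue screw cap, 57 mm diameter, 111 high, origin at its foot; bystander
- beaker_50: empty glass beaker 46x50x58 mm, origin at its foot; bystander
- fresh_1: fresh cartridge with a BLUE window, same shape, size and axes as the spent one
- fresh_2: fresh cartridge with a BLUE window, same shape, size and axes as the spent one
- fresh_3: fresh cartridge with a BLUE window, same shape, size and axes as the spent one
- fresh_4: fresh cartridge with a BLUE window, same shape, size and axes as the spent one
- fresh_5: fresh cartridge with a BLUE window, same shape, size and axes as the spent one
- fresh_6: fresh cartridge with a BLUE window, same shape, size and axes as the spent one
- fresh_7: fresh cartridge with a BLUE window, same shape, size and axes as the spent one
- fresh_8: fresh cartridge with a BLUE window, same shape, size and axes as the spent one
- fresh_9: fresh cartridge with a BLUE window, same shape, size and axes as the spent one
- fresh_10: fresh cartridge with a BLUE window, same shape, size and axes as the spent one
- fresh_11: fresh cartridge with a BLUE window, same shape, size and axes as the spent one
Mind the look-alikes: they are no part of the job. Leave any yellow look-alike of the fresh_11 alone.

How it is judged:
On the way:
1. the spent cartridge stays rocked nose-up in its place in the tray, not touched by the fingers (angle between spent's own z axis and vertical above 0.33 rad and z of spent in the frame of tray below 0.015 m and contact force between the fingers and spent below 0.3 N), for 0.2 s.
At the end, for the whole second after the job is handed in: The spent cartridge rests on the balance pan, underside down (within 0.55 rad of upright, so level or rocked back on its heel), the middle of its underside within 30 mm of the pan's centre seen from above, at rest; every fresh cartridge lies level (within 0.12 rad) and within 15 mm of its place (horizontal distance between spent and pan below 0.03 m and angle between spent's own z axis and vertical below 0.55 rad and z of spent in the frame of pan between -0.006 and 0.02 m and contact force between spent and balance above 0.2 N and linear speed of spent below 0.02 m/s and angle between each of fresh_1, fresh_2, fresh_3, fresh_4, fresh_5, fresh_6, fresh_7, fresh_8, fresh_9, fresh_10, fresh_11's own z axis and vertical below 0.12 rad and distance of each of fresh_1, fresh_2, fresh_3, fresh_4, fresh_5, fresh_6, fresh_7, fresh_8, fresh_9, fresh_10, fresh_11 from where it was at the start of the episode below 0.015 m); the robot touches nothing.
It fails at once if the spent cartridge is pressed hard into the tray (over 35 N), which would crack it (contact force between spent and tray above 35 N).
It fails at once if the cartridge is dropped or rammed on the balance (over 25 N) (contact force between spent and balance above 25 N).
It fails at once if a fresh cartridge is pulled out of the tray (distance of any of fresh_1, fresh_2, fresh_3, fresh_4, fresh_5, fresh_6, fresh_7, fresh_8, fresh_9, fresh_10, fresh_11 from where it was at the start of the episode above 0.03 m).
It fails at once if the bottle or the beaker is shifted by more than 30 mm or tipped (distance of any of bottle_100a, beaker_50 from where it was at the start of the episode above 0.03 m or angle between any of bottle_100a, beaker_50's own z axis and vertical above 0.4 rad).
It also fails if it takes over 58 s, if anything falls off the work surface, if the arm or the gripper's body presses on something with over 40 N, if the wrist force passes 120 N, or if a joint passes its speed limit or range.

## Working session

There is one attempt and no reset: what is moved stays moved. The work goes in short steps, Python scripts to look and compute and a shell command to move; the robot and the scene stay as the last step left them, time stands still between calls to the robot, and variables do not carry over. Pictures are saved under pics/ and viewed, about 8 in all and at most 12, crops included, and the job is handed in when it is done.

```bash
mkdir -p pics
cat > h.py <<'E'
import numpy as np, cv2
from cell import *
def ray(cal,u,v):
    f=200/np.tan(np.radians(cal["vertical_fov"])/2)
    T=np.array(cal["pose"]); d=T[:3,:3]@np.array([(u-cal["cx"])/f,(v-cal["cy"])/f,1]); return T[:3,3],d
def onz(cal,u,v,z):
    o,d=ray(cal,u,v); return o+d*(z-o[2])/d[2]
def dep(cal,u,v,D):
    o,d=ray(cal,u,v); return o+d*D[int(round(v)),int(round(u))]
def snap(c,n):
    p,d=read_camera(c); cv2.imwrite(f"pics/{n}.png",p[:,:,::-1]); np.savez(f"pics/{n}.npz",p=p,d=d); return p,d
E
python3 - <<'E'
from h import *
for c in("top","scene"):
    snap(c,c+"0"); print(get_calibration(c))
print(tip_reach if not callable(tip_reach) else tip_reach()); print(observe())
E
```

```text
{'vertical_fov': 51.21081652366243, 'cx': 319.69827670658697, 'cy': 197.47603174838255, 'pose': array([[ 2.97800956e-02, -9.82860068e-01,  1.81931944e-01,
         4.04682936e-01],
       [-9.99542836e-01, -3.02330818e-02,  2.83580831e-04,
        -5.11802075e-02],
       [ 5.22164307e-03, -1.81857216e-01, -9.83311084e-01,
         9.39158861e-01],
       [ 0.00000000e+00,  0.00000000e+00,  0.00000000e+00,
         1.00000000e+00]])}
{'vertical_fov': 51.108522734962804, 'cx': 321.0209777681037, 'cy': 203.0429263953191, 'pose': array([[ 0.76144972, -0.48848986,  0.42611265,  0.22264511],
       [-0.64822021, -0.57157067,  0.50310787, -0.47863169],
       [-0.0022096 , -0.65930618, -0.75187132,  0.70813794],
       [ 0.        ,  0.        ,  0.        ,  1.        ]])}
0.025
{'time': 0.1, 'qpos': array([-1.42001784e+00,  3.42643566e-01,  1.52486493e+00,  1.90709963e-05,
        1.27539341e+00, -1.46003636e-01]), 'qvel': array([-0.00032766, -0.00028247, -0.00278894, -0.00025147, -0.00149349,
       -0.00175993]), 'joint_efforts': array([ 1.31989764e-03, -4.32004952e+01, -2.44694245e+01,  7.18992669e-02,
        5.26598340e-02, -5.08831351e-05]), 'tool_pos': array([ 0.15351219, -0.50173924,  0.2511391 ]), 'tool_rot': array([-1.7307289 ,  1.56948695,  1.70764032]), 'contact_force': array([ 0.05694055,  0.58749646, -0.35708233]), 'torque': array([ 0.01494506,  0.01718226, -0.00161465]), 'opening': 0.09173812347868224}
```

View pics/top0.png

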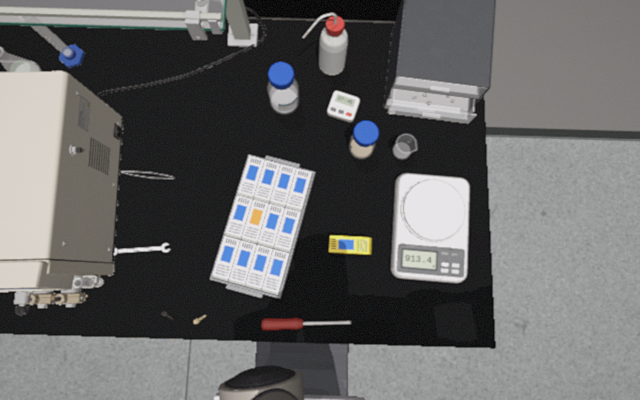

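View pics/scene0.png

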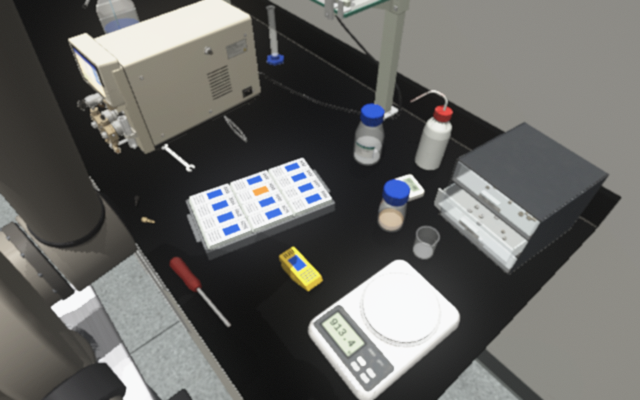

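Run:
```python
from h import *
for c,roi,pan in(("top",(205,325,150,300),0),("scene",(180,340,150,260),0)):
    z=np.load(f"pics/{c}0.npz"); p=z["p"].astype(int); D=z["d"]; cal=get_calibration(c)
    R,G,B=[p[:,:,i] for i in range(3)]
    m=np.zeros(R.shape,bool); x0,x1,y0,y1=roi; m[y0:y1,x0:x1]=1
    o=(R>180)&(B<120)&(G>110)&(G<190)&(R-G>40)&m; v,u=np.nonzero(o)
    print(c,"orange",len(u),onz(cal,u.mean(),v.mean(),.038),dep(cal,u.mean(),v.mean(),D))
    b=((B-R>60)&m).astype(np.uint8); n,_,st,ce=cv2.connectedComponentsWithStats(b)
    for i in range(1,n):
        if st[i,4]>15: print("blue",ce[i].round(1),st[i,4],onz(cal,*ce[i],.038).round(4),dep(cal,*ce[i],D)[2].round(4))
# pan: round, from both via depth
for c in("top","scene"):
    z=np.load(f"pics/{c}0.npz");D=z["d"];cal=get_calibration(c);o=[]
    v,u=np.mgrid[0:400,0:640]; f=200/np.tan(np.radians(cal["vertical_fov"])/2);T=cal["pose"]
    P=np.stack([(u-cal["cx"])/f*D,(v-cal["cy"])/f*D,D],-1)@T[:3,:3].T+T[:3,3]
    reg=(u>390)&(u<475)&(v>170)&(v<285) if c=="top" else (u>305)&(u<465)&(v>258)&(v<400)
    s=reg&(P[...,2]>.0375)&(P[...,2]<.048)
    n,l,st,ce=cv2.connectedComponentsWithStats(s.astype(np.uint8)); i=1+st[1:,4].argmax(); Q=P[l==i]
    (cx,cy),r=cv2.minEnclosingCircle(Q[:,:2].astype(np.float32)); print(c,"pan",cx,cy,r,Q.mean(0),len(Q))
    h=reg&(P[...,2]>.02)&(P[...,2]<.06); print("balance rect",cv2.minAreaRect(P[h][:,:2].astype(np.float32)))
im=cv2.imread("pics/top0.png")[150:300,205:325]; a=cv2.resize(im,None,fx=4,fy=4,interpolation=3)
cv2.imwrite("pics/crop1.png",a)
```

```text
top orange 107 [0.52494716 0.08690408 0.038     ] [0.52504668 0.08701835 0.03725426]
blue [251.7 172.4] 125 [0.6234 0.1015 0.038 ] 0.0377
blue [267.6 176.7] 130 [0.6148 0.0658 0.038 ] 0.038
blue [283.6 180.7] 131 [0.6066 0.03   0.038 ] 0.0401
blue [299.5 184.9] 132 [ 0.5982 -0.0055  0.038 ] 0.04
blue [239.6 212.2] 136 [0.5334 0.1226 0.038 ] 0.036
blue [271.8 220.9] 135 [0.5166 0.0514 0.038 ] 0.0404
blue [288.1 225.3] 138 [0.508  0.0158 0.038 ] 0.04
blue [226.9 253.6] 144 [0.4433 0.144  0.038 ] 0.0378
blue [243.3 258.1] 144 [0.4347 0.1084 0.038 ] 0.0386
blue [259.7 262.5] 146 [0.4264 0.0727 0.038 ] 0.0384
blue [276.1 267. ] 147 [0.4181 0.0373 0.038 ] 0.0378
scene orange 71 [0.52473431 0.08459676 0.038     ] [0.52619588 0.08732178 0.03475773]
blue [291.7 166.7] 84 [0.6235 0.0987 0.038 ] 0.0385
blue [298.3 176.7] 90 [0.6148 0.0633 0.038 ] 0.037
blue [254.2 179.7] 92 [0.5337 0.12   0.038 ] 0.036
blue [305.3 187.2] 95 [0.6063 0.0277 0.038 ] 0.0343
blue [214.3 193.6] 99 [0.4436 0.1415 0.038 ] 0.037
blue [312.8 198.1] 105 [ 0.5982 -0.0079  0.038 ] 0.0382
blue [266.4 201.5] 104 [0.5165 0.049  0.038 ] 0.0366
blue [219.5 204.9] 109 [0.4351 0.1057 0.038 ] 0.0356
blue [273.2 213.1] 114 [0.5085 0.0135 0.038 ] 0.0366
blue [225.  216.8] 117 [0.4266 0.0702 0.038 ] 0.035
blue [230.7 229.2] 126 [0.4181 0.0348 0.038 ] 0.0378
blue [295.4 257.8] 30 [ 0.475  -0.1043  0.038 ] 0.0333
top pan 0.5535508394241333 -0.3002672791481018 0.06656688451766968 [ 0.55253796 -0.29995053  0.04105399] 2804
balance rect ((0.5173248648643494, -0.2979893684387207), (0.16280794143676758, 0.23211705684661865), 87.03117370605469)
scene pan 0.5542812943458557 -0.3026157021522522 0.06682103127241135 [ 0.55196362 -0.30540384  0.03961639] 3931
balance rect ((0.5211578607559204, -0.2512180209159851), (0.2627966105937958, 0.231956347823143), 86.74368286132812)
```

View pics/crop1.png

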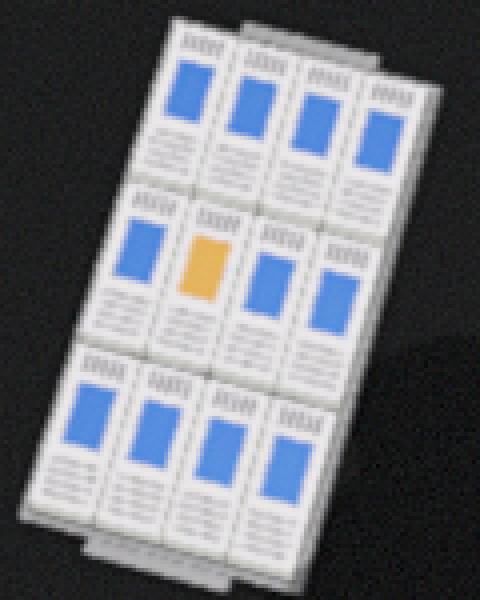

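```bash
cat >> h.py <<'E'
from scipy.spatial.transform import Rotation as Ro
YAW=np.radians(-13.35); ax=np.array([np.cos(YAW),np.sin(YAW)]); ay=np.array([-ax[1],ax[0]])
def go(target,yjaw,base=None):
    """rows for TCP target, jaw axis along world angle yjaw (mod 180), tool down"""
    s=observe(); R=Ro.from_euler("xyz",s["tool_rot"]).as_matrix()
    d=R.T@(np.array(target)-s["tool_pos"])/.04
    a=np.arctan2(R[1,1],R[0,1]); e=-(yjaw-a); e=(e+np.pi/2)%np.pi-np.pi/2   # tool x down: +roll turns jaws clockwise from above
    print("tcp",s["tool_pos"].round(4),"xaxis",R[:,0].round(3),"jaw deg",np.degrees(a).round(1),"F",s["contact_force"].round(2),"t",s["time"],"op",s["opening"].round(4),"q6",s["qpos"][5].round(2))
    print("rows tx,ty,tz",d.round(3),"roll",(np.degrees(e)/10).round(3))
E
python3 - <<'E'
from h import *
W=np.array([.5248,.0857])
for c,w in(("top",(.5249,.0869)),("scene",(.5247,.0846))):
    z=np.load(f"pics/{c}0.npz"); g=cv2.cvtColor(z["p"],cv2.COLOR_RGB2GRAY); cal=get_calibration(c)
    f=200/np.tan(np.radians(cal["vertical_fov"])/2); T=cal["pose"]
    def pix(P): q=T[:3,:3].T@(P-T[:3,3]); return q[0]/q[2]*f+cal["cx"],q[1]/q[2]*f+cal["cy"]
    s=np.arange(-64,56,2); acc=[]
    for x in s:
        pts=[pix(np.r_[np.array(w)+ax*x/1e3+ay*y/1e3,.038]) for y in (-50,-46,-13,-10,10,13,22,26,46,50)]
        acc.append(cv2.remap(g,np.float32([[p[0] for p in pts]]),np.float32([[p[1] for p in pts]]),1).mean())
    print(c,list(zip(s.tolist(),np.round(acc).astype(int).tolist())))
cen=W-ax*.007
tt=cen-ax*.032+ay*.054
go([*tt,.12],YAW+np.pi/2)
E
```

```text
top [(-64, 209), (-62, 212), (-60, 222), (-58, 214), (-56, 182), (-54, 186), (-52, 203), (-50, 219), (-48, 228), (-46, 221), (-44, 212), (-42, 218), (-40, 219), (-38, 214), (-36, 221), (-34, 221), (-32, 216), (-30, 221), (-28, 219), (-26, 213), (-24, 221), (-22, 230), (-20, 230), (-18, 224), (-16, 213), (-14, 208), (-12, 206), (-10, 207), (-8, 208), (-6, 207), (-4, 206), (-2, 206), (0, 206), (2, 206), (4, 206), (6, 207), (8, 208), (10, 206), (12, 205), (14, 206), (16, 214), (18, 225), (20, 228), (22, 220), (24, 212), (26, 207), (28, 205), (30, 210), (32, 221), (34, 221), (36, 202), (38, 195), (40, 201), (42, 214), (44, 226), (46, 224), (48, 214), (50, 216), (52, 220), (54, 216)]
scene [(-64, 226), (-62, 231), (-60, 237), (-58, 235), (-56, 220), (-54, 210), (-52, 221), (-50, 236), (-48, 245), (-46, 243), (-44, 238), (-42, 239), (-40, 240), (-38, 238), (-36, 240), (-34, 240), (-32, 236), (-30, 238), (-28, 240), (-26, 238), (-24, 240), (-22, 246), (-20, 248), (-18, 246), (-16, 238), (-14, 228), (-12, 221), (-10, 221), (-8, 223), (-6, 222), (-4, 220), (-2, 221), (0, 222), (2, 221), (4, 223), (6, 224), (8, 222), (10, 220), (12, 219), (14, 222), (16, 230), (18, 242), (20, 247), (22, 244), (24, 235), (26, 227), (28, 225), (30, 229), (32, 238), (34, 240), (36, 230), (38, 220), (40, 223), (42, 235), (44, 242), (46, 243), (48, 240), (50, 238), (52, 238), (54, 237)]Traceback (most recent call last):
  File "<stdin>", line 14, in <module>
  File "h.py", line 19, in go
    print("tcp",s["tool_pos"].round(4),"xaxis",R[:,0].round(3),"jaw deg",np.degrees(a).round(1),"F",s["contact_force"].round(2),"t",s["time"],"op",s["opening"].round(4),"q6",s["qpos"][5].round(2))
                                                                                                                                                   ^^^^^^^^^^^^^^^^^^
AttributeError: 'float' object has no attribute 'round'
```

```bash
sed -i 's/s\["opening"\].round(4)/round(float(s["opening"]),4)/' h.py
cat >> h.py <<'E'
CEN=np.array([.5248,.0857])-ax*.0082
E
python3 - <<'E'
from h import *
print(CEN)
go([*(CEN-ax*.032+ay*.054),.12],YAW+np.pi/2)
E
```

```text
[0.51682158 0.08759337]
tcp [ 0.1535 -0.5017  0.2511] xaxis [-0.     0.001 -1.   ] jaw deg -73.0 F [ 0.06  0.59 -0.36] t 0.1 op 0.0917 q6 -0.15
rows tx,ty,tz [  3.298 -12.998 -12.985] roll 3.035
```

```bash
python3 -m crank '[{"fingers":1,"tx":0,"ty":-1.5,"tz":-1.5,"roll":0.4},{"fingers":1,"tx":0,"ty":-2.5,"tz":-2.5,"roll":0.8},{"fingers":1,"tx":0,"ty":-3.5,"tz":-3.5,"roll":1.2},{"fingers":1,"tx":0,"ty":-4.5,"tz":-4.5,"roll":1.6},{"fingers":1,"tx":0,"ty":-5.5,"tz":-5.5,"roll":2},{"fingers":1,"tx":0,"ty":-6.5,"tz":-6.5,"roll":2.4},{"fingers":1,"tx":0,"ty":-7.5,"tz":-7.5,"roll":2.8},{"fingers":1,"tx":0,"ty":-8.5,"tz":-8.5,"roll":3.03}]' 30
python3 - <<'E'
from h import *
go([*(CEN-ax*.032+ay*.054),.12],YAW+np.pi/2)
E
```

```text
time: 1.1
tool_pos: [0.3797, -0.0757, 0.2517]
tool_rot: [2.485, 1.57, -0.89]
contact_force: [0.0, -1.5, 0.1]
opening: 0.0919
tcp [ 0.3797 -0.0757  0.2517] xaxis [ 0. -0. -1.] jaw deg -103.4 F [ 0.04 -1.49  0.1 ] t 1.1 op 0.0919 q6 1.41
rows tx,ty,tz [ 3.292 -6.115 -1.587] roll -0.004
```

```bash
python3 -m crank '[{"fingers":1,"tx":0,"ty":-1,"tz":-0.3,"roll":0},{"fingers":1,"tx":0,"ty":-2.2,"tz":-0.6,"roll":0},{"fingers":1,"tx":0.5,"ty":-3.5,"tz":-0.9,"roll":0},{"fingers":1,"tx":1.5,"ty":-4.8,"tz":-1.2,"roll":0},{"fingers":1,"tx":2.5,"ty":-5.8,"tz":-1.5,"roll":0},{"fingers":1,"tx":3,"ty":-6.1,"tz":-1.59,"roll":0},{"fingers":1,"tx":3.29,"ty":-6.1,"tz":-1.59,"roll":0},{"fingers":1,"tx":3.29,"ty":-6.1,"tz":-1.59,"roll":0}]'
python3 - <<'E'
from h import *
snap("scene","s1")
p=cv2.imread("pics/s1.png"); cv2.imwrite("pics/s1c.png",cv2.resize(p[100:290,130:390],None,fx=3,fy=3,interpolation=3))
go([*(CEN-ax*.032+ay*.054),.069],YAW+np.pi/2)
E
```

```text
time: 2.1
tool_pos: [0.4965, 0.1447, 0.1196]
tool_rot: [0.504, 1.569, -2.87]
contact_force: [-0.6, -0.3, 0.1]
opening: 0.0916
tcp [0.4971 0.1446 0.1204] xaxis [-0. -0. -1.] jaw deg -103.3 F [ 0.   -0.21  0.35] t 2.15 op 0.0919 q6 1.94
rows tx,ty,tz [ 1.286 -0.076 -0.008] roll 0.001
```

View pics/s1c.png

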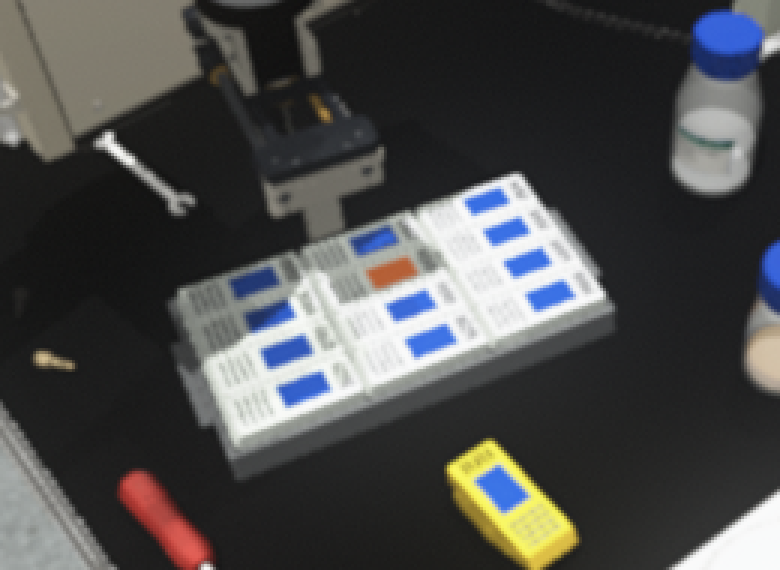

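```bash
python3 -m crank '[{"fingers":1,"tx":0.3,"ty":-0.07,"tz":0,"roll":0},{"fingers":1,"tx":0.7,"ty":-0.07,"tz":0,"roll":0},{"fingers":1,"tx":1,"ty":-0.07,"tz":0,"roll":0},{"fingers":1,"tx":1.15,"ty":-0.07,"tz":0,"roll":0},{"fingers":1,"tx":1.25,"ty":-0.07,"tz":0,"roll":0},{"fingers":1,"tx":1.28,"ty":-0.07,"tz":0,"roll":0},{"fingers":1,"tx":1.28,"ty":-0.07,"tz":0,"roll":0},{"fingers":1,"tx":1.28,"ty":-0.07,"tz":0,"roll":0}]'
python3 - <<'E'
from h import *
snap("scene","s2")
p=cv2.imread("pics/s2.png"); cv2.imwrite("pics/s2c.png",cv2.resize(p[140:270,175:345],None,fx=4.5,fy=4.5,interpolation=3))
go([*(CEN-ax*.032+ay*.054),.063],YAW+np.pi/2)
E
```

```text
time: 3.15
tool_pos: [0.4981, 0.1481, 0.0692]
tool_rot: [-2.915, 1.57, -0.006]
contact_force: [-0.8, -0.3, -0.3]
opening: 0.0917
tcp [0.4981 0.1481 0.0691] xaxis [ 0.001 -0.    -1.   ] jaw deg -103.3 F [ 1.19 -0.23 -0.06] t 3.2 op 0.0918 q6 1.94
rows tx,ty,tz [ 0.153  0.013 -0.005] roll 0.006
```

View pics/s2c.png

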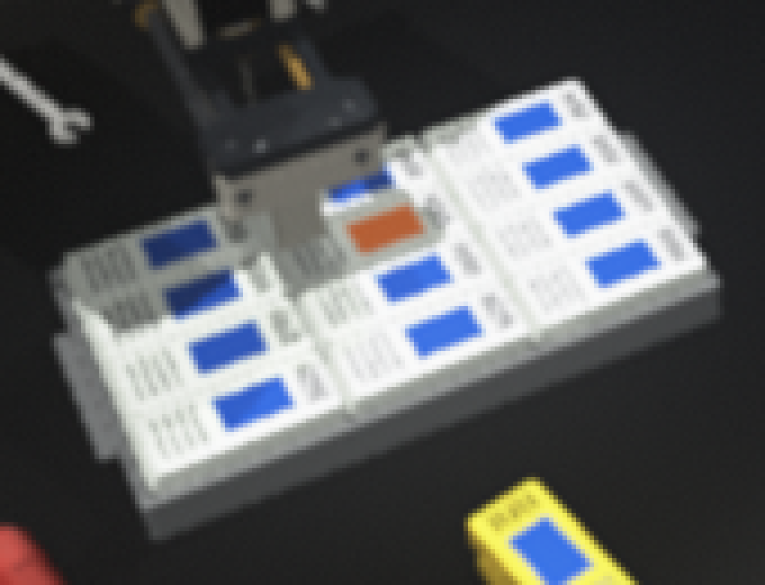

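```bash
python3 -m crank '[{"fingers":1,"tx":0,"ty":0.1,"tz":0,"roll":0},{"fingers":1,"tx":0.08,"ty":0.1,"tz":0,"roll":0},{"fingers":1,"tx":0.14,"ty":0.1,"tz":0,"roll":0},{"fingers":1,"tx":0.18,"ty":0.1,"tz":0,"roll":0},{"fingers":1,"tx":0.22,"ty":0.1,"tz":0,"roll":0},{"fingers":1,"tx":0.25,"ty":0.1,"tz":0,"roll":0},{"fingers":1,"tx":0.28,"ty":0.1,"tz":0,"roll":0},{"fingers":1,"tx":0.28,"ty":0.1,"tz":0,"roll":0}]'
```

```text
time: 4.2
tool_pos: [0.497, 0.1442, 0.0576]
tool_rot: [1.747, 1.571, -1.627]
contact_force: [-1.1, 0.2, 0.5]
opening: 0.0919
```

```bash
python3 -m crank '[{"fingers":1,"tx":0.02,"ty":0,"tz":0,"roll":0},{"fingers":1,"tx":0.04,"ty":0,"tz":0,"roll":0},{"fingers":1,"tx":0.05,"ty":0,"tz":0,"roll":0},{"fingers":1,"tx":0.06,"ty":0,"tz":0,"roll":0},{"fingers":1,"tx":0.07,"ty":0,"tz":0,"roll":0},{"fingers":1,"tx":0.08,"ty":0,"tz":0,"roll":0},{"fingers":1,"tx":0.08,"ty":0,"tz":0,"roll":0},{"fingers":1,"tx":0.08,"ty":0,"tz":0,"roll":0}]'
```

```text
time: 5.2
tool_pos: [0.497, 0.1441, 0.0545]
tool_rot: [2.272, 1.571, -1.102]
contact_force: [-0.0, 0.7, 0.3]
opening: 0.0921
```

Run:
```python
from h import *
print(observe()["contact_force"])
snap("scene","s3")
p=cv2.imread("pics/s3.png"); cv2.imwrite("pics/s3c.png",cv2.resize(p[140:270,175:345],None,fx=4.5,fy=4.5,interpolation=3))
```

```text
[-0.00337683  0.67563701  0.32914048]
```

View pics/s3c.png

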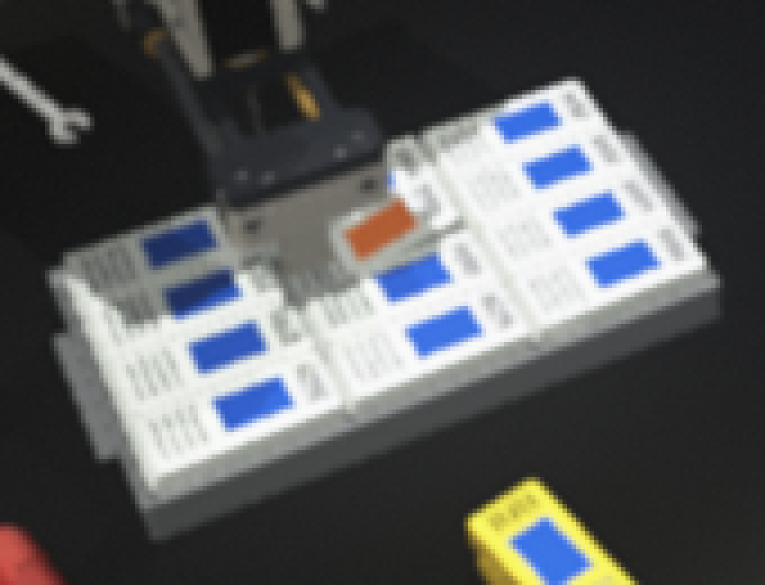

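```bash
python3 -m crank '[{"fingers":1,"tx":0.02,"ty":0,"tz":0,"roll":0},{"fingers":1,"tx":0.03,"ty":0,"tz":0,"roll":0},{"fingers":1,"tx":0.04,"ty":0,"tz":0,"roll":0},{"fingers":1,"tx":0.05,"ty":0,"tz":0,"roll":0},{"fingers":1,"tx":0.05,"ty":0,"tz":0,"roll":0},{"fingers":1,"tx":0.05,"ty":0,"tz":0,"roll":0},{"fingers":1,"tx":0.05,"ty":0,"tz":0,"roll":0},{"fingers":1,"tx":0.05,"ty":0,"tz":0,"roll":0}]'
```

```text
time: 6.25
tool_pos: [0.497, 0.1442, 0.0525]
tool_rot: [2.741, 1.571, -0.632]
contact_force: [-0.8, 0.1, -0.5]
opening: 0.092
```

```bash
python3 -m crank '[{"fingers":1,"tx":0.01,"ty":0,"tz":0,"roll":0},{"fingers":1,"tx":0.02,"ty":0,"tz":0,"roll":0},{"fingers":1,"tx":0.03,"ty":0,"tz":0,"roll":0},{"fingers":1,"tx":0.04,"ty":0,"tz":0,"roll":0},{"fingers":1,"tx":0.05,"ty":0,"tz":0,"roll":0},{"fingers":1,"tx":0.05,"ty":0,"tz":0,"roll":0},{"fingers":1,"tx":0.05,"ty":0,"tz":0,"roll":0},{"fingers":1,"tx":0.05,"ty":0,"tz":0,"roll":0}]'
```

```text
time: 7.25
tool_pos: [0.497, 0.1442, 0.0506]
tool_rot: [2.835, 1.571, -0.538]
contact_force: [-2.1, 0.5, 5.4]
opening: 0.0916
```

```bash
python3 -m crank '[{"fingers":1,"tx":0.01,"ty":0,"tz":0,"roll":0},{"fingers":1,"tx":0.01,"ty":0,"tz":0,"roll":0},{"fingers":1,"tx":0.01,"ty":0,"tz":0,"roll":0},{"fingers":1,"tx":0.015,"ty":0,"tz":0,"roll":0},{"fingers":1,"tx":0.015,"ty":0,"tz":0,"roll":0},{"fingers":1,"tx":0.015,"ty":0,"tz":0,"roll":0},{"fingers":1,"tx":0.015,"ty":0,"tz":0,"roll":0},{"fingers":1,"tx":0.015,"ty":0,"tz":0,"roll":0}]'
```

```text
time: 8.25
tool_pos: [0.497, 0.1442, 0.0504]
tool_rot: [3.134, 1.57, -0.239]
contact_force: [-3.2, -0.0, 8.0]
opening: 0.0919
```

```bash
python3 -m crank '[{"fingers":1,"tx":-0.05,"ty":0,"tz":0,"roll":0},{"fingers":1,"tx":-0.15,"ty":0,"tz":0,"roll":0},{"fingers":1,"tx":-0.4,"ty":0,"tz":0,"roll":0},{"fingers":1,"tx":-1,"ty":0,"tz":0,"roll":0},{"fingers":1,"tx":-1.8,"ty":-0.5,"tz":0,"roll":0},{"fingers":1,"tx":-2,"ty":-1.5,"tz":0,"roll":0},{"fingers":1,"tx":-2,"ty":-2.5,"tz":0,"roll":0},{"fingers":1,"tx":-2,"ty":-2.5,"tz":0,"roll":0}]'
python3 - <<'E'
from h import *
for c in("top","scene"):
    P,D=snap(c,c+"4"); cal=get_calibration(c)
    R,G,B=[P[:,:,i].astype(int) for i in range(3)]
    m=np.zeros(R.shape,bool)
    if c=="top": m[150:300,205:325]=1
    else: m[150:260,180:340]=1
    o=(R>150)&(B<130)&(R-G>35)&m; v,u=np.nonzero(o); print(c,u.mean(),v.mean(),len(u))
    if c=="top":
        Q=np.array([dep(cal,a,b,D) for a,b in zip(u,v)]); A=np.c_[Q[:,:2]-Q[:,:2].mean(0),np.ones(len(Q))]
        k=np.linalg.lstsq(A,Q[:,2],rcond=None)[0]; print("window",Q.mean(0),"slope deg",np.degrees(np.arctan(np.hypot(*k[:2]))))
p=cv2.imread("pics/scene4.png")[140:270,175:345]; q=cv2.imread("pics/top4.png")[150:300,205:325]
cv2.imwrite("pics/c4.png",np.hstack([cv2.resize(p,(520,400),interpolation=3),cv2.resize(q,(280,400),interpolation=3)]))
E
```

```text
time: 9.25
tool_pos: [0.5204, 0.2437, 0.1305]
tool_rot: [-2.5, 1.569, 0.412]
contact_force: [0.1, 0.6, -0.3]
opening: 0.0919
top 255.23684210526315 218.140350877193 114
window [0.52132276 0.08770945 0.03870423] slope deg 24.570396528868336
scene 258.7105263157895 190.71052631578948 76
```

View pics/c4.png

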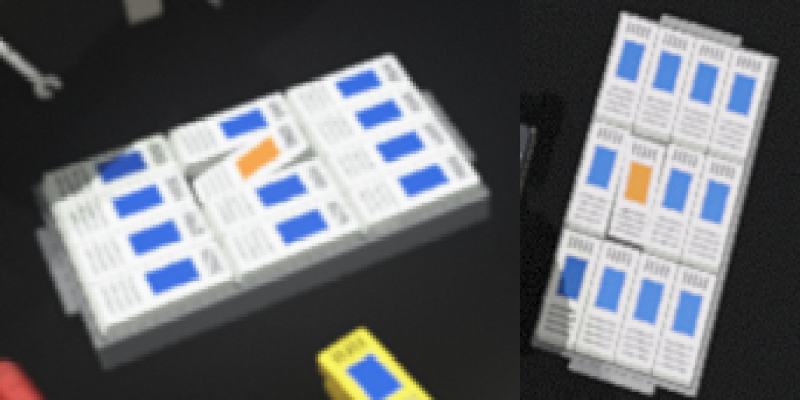

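Run:
```python
from h import *
go([*(CEN+ax*.034),.066],YAW+np.pi/2)
```

```text
tcp [0.5197 0.2413 0.1299] xaxis [-0.    -0.001 -1.   ] jaw deg -103.2 F [-0.07 -1.11  0.3 ] t 9.35 op 0.0918 q6 2.1
rows tx,ty,tz [ 1.599  3.757 -1.662] roll 0.011
```

```bash
python3 -m crank '[{"fingers":1,"tx":0,"ty":1,"tz":-0.5,"roll":0},{"fingers":1,"tx":0,"ty":2,"tz":-1,"roll":0},{"fingers":1,"tx":0,"ty":3,"tz":-1.5,"roll":0},{"fingers":1,"tx":0,"ty":3.76,"tz":-1.66,"roll":0},{"fingers":1,"tx":0.4,"ty":3.76,"tz":-1.66,"roll":0},{"fingers":1,"tx":0.8,"ty":3.76,"tz":-1.66,"roll":0},{"fingers":1,"tx":1,"ty":3.76,"tz":-1.66,"roll":0},{"fingers":1,"tx":1,"ty":3.76,"tz":-1.66,"roll":0}]'
python3 - <<'E'
from h import *
go([*(CEN+ax*.034),.066],YAW+np.pi/2)
E
```

```text
time: 10.35
tool_pos: [0.5494, 0.0806, 0.0889]
tool_rot: [0.248, 1.569, -3.124]
contact_force: [0.0, -0.5, 0.1]
opening: 0.0918
tcp [0.5494 0.0806 0.0889] xaxis [-0.002 -0.    -1.   ] jaw deg -103.2 F [ 0.04 -0.5   0.1 ] t 10.35 op 0.0918 q6 1.81
rows tx,ty,tz [ 0.572  0.018 -0.019] roll 0.012
```

```bash
python3 -m crank '[{"fingers":1,"tx":0.2,"ty":0.015,"tz":-0.02,"roll":0},{"fingers":1,"tx":0.4,"ty":0.015,"tz":-0.02,"roll":0},{"fingers":1,"tx":0.5,"ty":0.015,"tz":-0.02,"roll":0},{"fingers":0.4,"tx":0.57,"ty":0.015,"tz":-0.02,"roll":0},{"fingers":0,"tx":0.57,"ty":0.015,"tz":-0.02,"roll":0},{"fingers":-0.1,"tx":0.57,"ty":0.015,"tz":-0.02,"roll":0},{"fingers":-0.1,"tx":0.57,"ty":0.015,"tz":-0.02,"roll":0},{"fingers":-0.1,"tx":0.57,"ty":0.015,"tz":-0.02,"roll":0}]' 40
python3 - <<'E'
from h import *
snap("scene","s5"); snap("top","t5")
p=cv2.imread("pics/s5.png")[140:270,175:345]; q=cv2.imread("pics/t5.png")[150:300,205:325]
cv2.imwrite("pics/c5.png",np.hstack([cv2.resize(p,(520,400),interpolation=3),cv2.resize(q,(280,400),interpolation=3)]))
go([*(CEN+ax*.034),.066],YAW+np.pi/2)
E
```

```text
time: 11.35
tool_pos: [0.5507, 0.0791, 0.0672]
tool_rot: [3.016, 1.57, -0.358]
contact_force: [-0.0, -0.1, 0.1]
opening: 0.0464
tcp [0.5507 0.0791 0.0672] xaxis [ 0. -0. -1.] jaw deg -103.3 F [ 0.77  0.62 -1.34] t 11.45 op 0.042 q6 1.81
rows tx,ty,tz [ 0.029 -0.012  0.024] roll 0.006
```

View pics/c5.png

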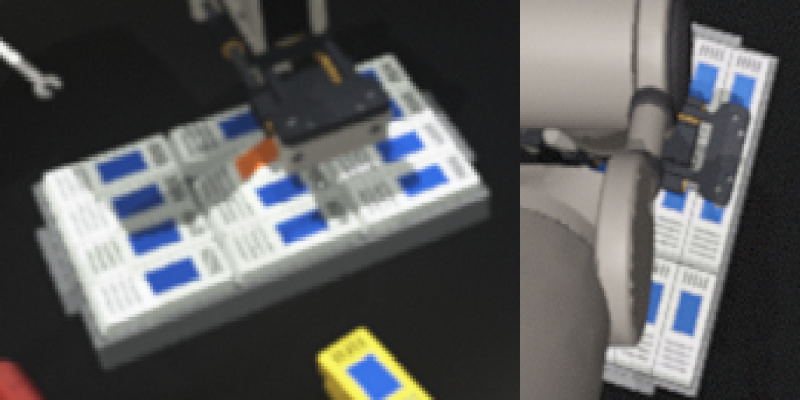

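```bash
python3 -m crank '[{"fingers":-0.1,"tx":0.03,"ty":0,"tz":0,"roll":0},{"fingers":-0.4,"tx":0.03,"ty":0,"tz":0,"roll":0},{"fingers":-0.6,"tx":0.03,"ty":0,"tz":0,"roll":0},{"fingers":-1,"tx":0.03,"ty":0,"tz":0,"roll":0},{"fingers":-1,"tx":0.03,"ty":0,"tz":0,"roll":0},{"fingers":-1,"tx":0.03,"ty":0,"tz":0,"roll":0},{"fingers":-1,"tx":0.03,"ty":0,"tz":0,"roll":0},{"fingers":-1,"tx":0.03,"ty":0,"tz":0,"roll":0}]' 40
```

```text
time: 12.45
tool_pos: [0.5506, 0.079, 0.0659]
tool_rot: [1.379, 1.571, -1.995]
contact_force: [0.2, -0.7, -0.7]
opening: 0.0356
```

Gripped at 36 mm; lift slowly, watching forces.

```bash
python3 -m crank '[{"fingers":-1,"tx":-0.05,"ty":0,"tz":0,"roll":0},{"fingers":-1,"tx":-0.15,"ty":0,"tz":0,"roll":0},{"fingers":-1,"tx":-0.3,"ty":0,"tz":0,"roll":0},{"fingers":-1,"tx":-0.5,"ty":0,"tz":0,"roll":0},{"fingers":-1,"tx":-0.7,"ty":0,"tz":0,"roll":0},{"fingers":-1,"tx":-0.9,"ty":0,"tz":0,"roll":0},{"fingers":-1,"tx":-1.1,"ty":0,"tz":0,"roll":0},{"fingers":-1,"tx":-1.1,"ty":0,"tz":0,"roll":0}]'
python3 -m crank '[{"fingers":-1,"tx":-0.5,"ty":0,"tz":0,"roll":0},{"fingers":-1,"tx":-1,"ty":0,"tz":0,"roll":0},{"fingers":-1,"tx":-1.5,"ty":0,"tz":0,"roll":0},{"fingers":-1,"tx":-2,"ty":0,"tz":0,"roll":0},{"fingers":-1,"tx":-2.5,"ty":0,"tz":0,"roll":0},{"fingers":-1,"tx":-2.5,"ty":0,"tz":0,"roll":0},{"fingers":-1,"tx":-2.5,"ty":0,"tz":0,"roll":0},{"fingers":-1,"tx":-2.5,"ty":0,"tz":0,"roll":0}]'
python3 - <<'E'
from h import *
snap("scene","s6")
p=cv2.imread("pics/s6.png")[60:270,150:400]
cv2.imwrite("pics/c6.png",cv2.resize(p,None,fx=2.8,fy=2.8,interpolation=3))
# orange window centre now, along scene depth
z=np.load("pics/s6.npz");P=z["p"].astype(int);D=z["d"];R,G,B=P[...,0],P[...,1],P[...,2]
m=((R>140)&(B<130)&(R-G>35)).astype(np.uint8); m[:60]=0;m[:, :150]=0;m[:,400:]=0;m[270:]=0
n,l,st,ce=cv2.connectedComponentsWithStats(m); print(st[1:],ce[1:])
go([.553,-.3013,.2],-np.pi/2)
E
```

```text
time: 13.45
tool_pos: [0.5511, 0.0791, 0.1107]
tool_rot: [-2.956, 1.569, -0.047]
contact_force: [-0.4, -0.0, -1.3]
opening: 0.0355
time: 14.45
tool_pos: [0.5501, 0.0791, 0.2087]
tool_rot: [0.276, 1.569, -3.098]
contact_force: [-0.1, 0.7, -0.8]
opening: 0.0354
[[242 137  12  12  84]
 [256 140   2   1   2]
 [171 258  17  12 132]] [[247.73809524 142.53571429]
 [256.5        140.        ]
 [177.38636364 264.43181818]]
tcp [0.5502 0.0791 0.2089] xaxis [-0.002 -0.    -1.   ] jaw deg -103.3 F [ 0.14 -0.68  0.17] t 14.5 op 0.0357 q6 1.81
rows tx,ty,tz [ 0.224  9.239 -2.254] roll -1.329
```

View pics/c6.png

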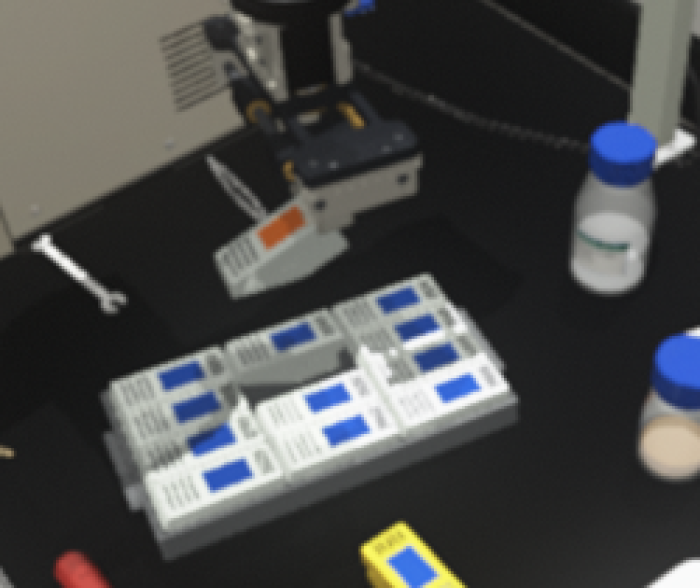

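Run:
```python
from h import *
t=np.array([.5535,-.3014])+ax*.0227; print(t)
go([*t,.15],YAW+np.pi/2)
```

```text
[ 0.57558659 -0.30664141]
tcp [0.5502 0.0791 0.2089] xaxis [-0.002 -0.    -1.   ] jaw deg -103.3 F [ 0.14 -0.68  0.17] t 14.5 op 0.0357 q6 1.81
rows tx,ty,tz [ 1.473  9.238 -2.836] roll 0.006
```

```bash
python3 -m crank '[{"fingers":-1,"tx":0,"ty":0.5,"tz":-0.2,"roll":0},{"fingers":-1,"tx":0,"ty":1.3,"tz":-0.4,"roll":0},{"fingers":-1,"tx":0,"ty":2.2,"tz":-0.7,"roll":0},{"fingers":-1,"tx":0,"ty":3.1,"tz":-1,"roll":0},{"fingers":-1,"tx":0,"ty":4,"tz":-1.2,"roll":0},{"fingers":-1,"tx":0,"ty":4.9,"tz":-1.5,"roll":0},{"fingers":-1,"tx":0,"ty":5.8,"tz":-1.8,"roll":0},{"fingers":-1,"tx":0,"ty":6.7,"tz":-2.1,"roll":0}]'
python3 -m crank '[{"fingers":-1,"tx":0,"ty":0.8,"tz":-0.25,"roll":0},{"fingers":-1,"tx":0,"ty":1.5,"tz":-0.45,"roll":0},{"fingers":-1,"tx":0,"ty":2.1,"tz":-0.6,"roll":0},{"fingers":-1,"tx":0.2,"ty":2.4,"tz":-0.7,"roll":0},{"fingers":-1,"tx":0.6,"ty":2.54,"tz":-0.74,"roll":0},{"fingers":-1,"tx":1,"ty":2.54,"tz":-0.74,"roll":0},{"fingers":-1,"tx":1.3,"ty":2.54,"tz":-0.74,"roll":0},{"fingers":-1,"tx":1.47,"ty":2.54,"tz":-0.74,"roll":0}]'
python3 - <<'E'
from h import *
t=np.array([.5535,-.3014])+ax*.0227
go([*t,.104],YAW+np.pi/2)
snap("scene","s7"); p=cv2.imread("pics/s7.png")[200:400,260:500]
cv2.imwrite("pics/c7.png",cv2.resize(p,None,fx=2.8,fy=2.8,interpolation=3))
E
```

```text
time: 15.5
tool_pos: [0.5706, -0.2022, 0.2092]
tool_rot: [-0.221, 1.57, 2.688]
contact_force: [0.5, -0.5, -0.5]
opening: 0.0356
time: 16.5
tool_pos: [0.5761, -0.3058, 0.1499]
tool_rot: [-0.383, 1.569, 2.528]
contact_force: [-0.9, 0.1, 0.4]
opening: 0.0351
tcp [ 0.5761 -0.3058  0.1499] xaxis [-0.001  0.001 -1.   ] jaw deg -103.2 F [-0.86  0.14  0.42] t 16.5 op 0.0351 q6 1.2
rows tx,ty,tz [1.148 0.023 0.006] roll 0.01
```

View pics/c7.png

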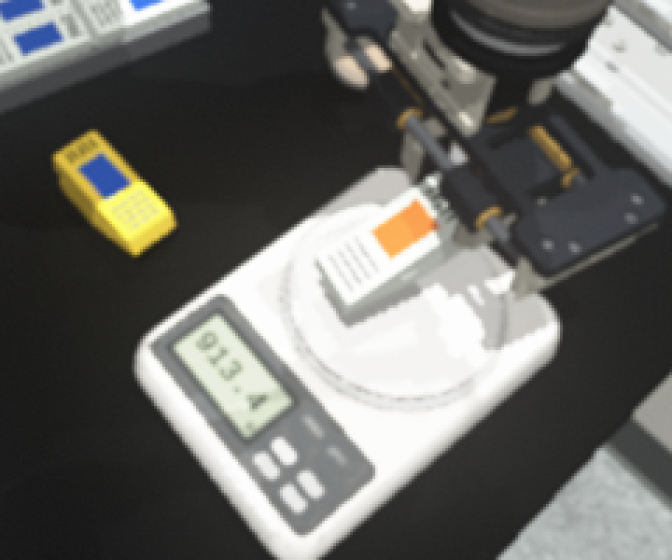

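```bash
python3 -m crank '[{"fingers":-1,"tx":0.3,"ty":0.02,"tz":0,"roll":0},{"fingers":-1,"tx":0.6,"ty":0.02,"tz":0,"roll":0},{"fingers":-1,"tx":0.8,"ty":0.02,"tz":0,"roll":0},{"fingers":-1,"tx":0.9,"ty":0.02,"tz":0,"roll":0},{"fingers":-1,"tx":0.97,"ty":0.02,"tz":0,"roll":0},{"fingers":-1,"tx":1.02,"ty":0.02,"tz":0,"roll":0},{"fingers":-1,"tx":1.05,"ty":0.02,"tz":0,"roll":0},{"fingers":-1,"tx":1.05,"ty":0.02,"tz":0,"roll":0}]'
python3 -m crank '[{"fingers":-1,"tx":0.01,"ty":0,"tz":0,"roll":0},{"fingers":-1,"tx":0.02,"ty":0,"tz":0,"roll":0},{"fingers":-1,"tx":0.03,"ty":0,"tz":0,"roll":0},{"fingers":-1,"tx":0.04,"ty":0,"tz":0,"roll":0},{"fingers":-1,"tx":0.05,"ty":0,"tz":0,"roll":0},{"fingers":-1,"tx":0.06,"ty":0,"tz":0,"roll":0},{"fingers":-1,"tx":0.06,"ty":0,"tz":0,"roll":0},{"fingers":-1,"tx":0.06,"ty":0,"tz":0,"roll":0}]'
```

```text
time: 17.55
tool_pos: [0.5761, -0.3075, 0.1092]
tool_rot: [2.293, 1.571, -1.081]
contact_force: [-0.2, 0.4, -1.7]
opening: 0.0352
time: 18.55
tool_pos: [0.5761, -0.3075, 0.1067]
tool_rot: [2.343, 1.571, -1.031]
contact_force: [-0.2, 0.7, -1.7]
opening: 0.0357
```

```bash
python3 -m crank '[{"fingers":-1,"tx":0.01,"ty":0,"tz":0,"roll":0},{"fingers":-1,"tx":0.02,"ty":0,"tz":0,"roll":0},{"fingers":-1,"tx":0.03,"ty":0,"tz":0,"roll":0},{"fingers":-1,"tx":0.04,"ty":0,"tz":0,"roll":0},{"fingers":-1,"tx":0.05,"ty":0,"tz":0,"roll":0},{"fingers":-1,"tx":0.05,"ty":0,"tz":0,"roll":0},{"fingers":-1,"tx":0.05,"ty":0,"tz":0,"roll":0},{"fingers":-1,"tx":0.05,"ty":0,"tz":0,"roll":0}]'
```

```text
time: 19.55
tool_pos: [0.576, -0.3075, 0.1048]
tool_rot: [2.08, 1.571, -1.294]
contact_force: [-0.5, 0.2, -1.4]
opening: 0.0349
```

```bash
python3 -m crank '[{"fingers":-1,"tx":0.01,"ty":0,"tz":0,"roll":0},{"fingers":-1,"tx":0.02,"ty":0,"tz":0,"roll":0},{"fingers":-1,"tx":0.025,"ty":0,"tz":0,"roll":0},{"fingers":-1,"tx":0.03,"ty":0,"tz":0,"roll":0},{"fingers":-1,"tx":0.03,"ty":0,"tz":0,"roll":0},{"fingers":-1,"tx":0.03,"ty":0,"tz":0,"roll":0},{"fingers":-1,"tx":0.03,"ty":0,"tz":0,"roll":0},{"fingers":-1,"tx":0.03,"ty":0,"tz":0,"roll":0}]'
```

```text
time: 20.55
tool_pos: [0.5761, -0.3075, 0.1036]
tool_rot: [2.394, 1.571, -0.98]
contact_force: [0.3, -0.2, -0.4]
opening: 0.0357
```

```bash
python3 -m crank '[{"fingers":-1,"tx":0.01,"ty":0,"tz":0,"roll":0},{"fingers":-1,"tx":0.02,"ty":0,"tz":0,"roll":0},{"fingers":-1,"tx":0.02,"ty":0,"tz":0,"roll":0},{"fingers":-1,"tx":0.02,"ty":0,"tz":0,"roll":0},{"fingers":-1,"tx":0.02,"ty":0,"tz":0,"roll":0},{"fingers":-1,"tx":0.02,"ty":0,"tz":0,"roll":0},{"fingers":-1,"tx":0.02,"ty":0,"tz":0,"roll":0},{"fingers":-1,"tx":0.02,"ty":0,"tz":0,"roll":0}]'
```

```text
time: 21.55
tool_pos: [0.5764, -0.3076, 0.1032]
tool_rot: [2.861, 1.57, -0.513]
contact_force: [1.4, 1.4, 4.7]
opening: 0.0353
```

Contact (about 5 N). Release slowly and retreat.

```bash
python3 -m crank '[{"fingers":-0.2,"tx":-0.01,"ty":0,"tz":0,"roll":0},{"fingers":-0.1,"tx":-0.01,"ty":0,"tz":0,"roll":0},{"fingers":0.1,"tx":-0.01,"ty":0,"tz":0,"roll":0},{"fingers":0.3,"tx":-0.01,"ty":0,"tz":0,"roll":0},{"fingers":0.5,"tx":-0.01,"ty":0,"tz":0,"roll":0},{"fingers":0.5,"tx":-0.01,"ty":0,"tz":0,"roll":0},{"fingers":0.5,"tx":-0.3,"ty":0,"tz":0,"roll":0},{"fingers":0.5,"tx":-0.7,"ty":0,"tz":0,"roll":0}]' 10
python3 -m crank '[{"fingers":0.5,"tx":-0.8,"ty":0,"tz":0,"roll":0},{"fingers":0.5,"tx":-1.8,"ty":0,"tz":0,"roll":0},{"fingers":0.5,"tx":-2.5,"ty":-0.5,"tz":0.5,"roll":0},{"fingers":0.5,"tx":-2.5,"ty":-1,"tz":1.5,"roll":0},{"fingers":0.5,"tx":-2.5,"ty":-1.5,"tz":2.5,"roll":0},{"fingers":0.5,"tx":-2.5,"ty":-2,"tz":3.3,"roll":0},{"fingers":0.5,"tx":-2.5,"ty":-2,"tz":3.3,"roll":0},{"fingers":0.5,"tx":-2.5,"ty":-2,"tz":3.3,"roll":0}]'
python3 - <<'E'
from h import *
P,D=snap("top","t8"); snap("scene","s8"); cal=get_calibration("top")
R,G,B=[P[...,i].astype(int) for i in range(3)]
m=((R>150)&(B<130)&(G>90)&(R-G>35)).astype(np.uint8); m[:,:380]=0; m[:150]=0; m[300:]=0; m[:,480:]=0
n,l,st,ce=cv2.connectedComponentsWithStats(m); i=1+st[1:,4].argmax(); v,u=np.nonzero(l==i)
Q=np.array([dep(cal,a,b,D) for a,b in zip(u,v)]); A=np.c_[Q[:,:2]-Q[:,:2].mean(0),np.ones(len(Q))]
k=np.linalg.lstsq(A,Q[:,2],rcond=None)[0]; sl=np.hypot(*k[:2]); w=Q.mean(0); d=k[:2]/sl; a=np.arctan(sl)
org=w[:2]+d*(-.0082*np.cos(a)+.034*np.sin(a))
print("window",w,"slope",np.degrees(a),"nose dir",d,"origin",org,"off pan(top cam)",org-[.5532,-.3001])
m=(B-R>60).astype(np.uint8); m[:,325:]=0; m[:150]=0; n,l,st,ce=cv2.connectedComponentsWithStats(m); print(ce[1:][st[1:,4]>30].round(1).tolist())
p=cv2.imread("pics/s8.png"); q=cv2.imread("pics/t8.png")
cv2.imwrite("pics/c8.png",np.hstack([cv2.resize(p[120:400,170:500],(400,340)),cv2.resize(q[110:310,200:480],(400,340))]))
print(observe()["tool_pos"],observe()["qvel"].round(3))
E
```

```text
time: 22.55
tool_pos: [0.5761, -0.3075, 0.1317]
tool_rot: [0.34, 1.571, -3.034]
contact_force: [-0.6, -0.2, 0.4]
opening: 0.0689
time: 23.55
tool_pos: [0.4669, -0.2, 0.232]
tool_rot: [2.745, 1.568, -0.628]
contact_force: [0.8, -0.5, 0.9]
opening: 0.0688Traceback (most recent call last):
  File "<stdin>", line 5, in <module>
ValueError: attempt to get argmax of an empty sequence
```

```bash
cat > chk.py <<'E'
from h import *
P,D=snap("top","t9"); snap("scene","s9"); cal=get_calibration("top")
p=cv2.imread("pics/s9.png"); q=cv2.imread("pics/t9.png")
cv2.imwrite("pics/c9.png",np.hstack([cv2.resize(p[120:400,170:500],(400,340)),cv2.resize(q[110:310,200:480],(400,340))]))
print(observe()["tool_pos"],observe()["qvel"].round(3))
R,G,B=[P[...,i].astype(int) for i in range(3)]
m=(B-R>60).astype(np.uint8); m[:,325:]=0; m[:150]=0; n,l,st,ce=cv2.connectedComponentsWithStats(m); print(ce[1:][st[1:,4]>30].round(1).tolist())
m=((R>150)&(B<150)&(G>90)&(R-G>35)).astype(np.uint8); m[:,380:]*=1; m[:,:380]=0; m[:150]=0; m[300:]=0; m[:,480:]=0
n,l,st,ce=cv2.connectedComponentsWithStats(m); i=1+st[1:,4].argmax(); v,u=np.nonzero(l==i)
Q=np.array([dep(cal,a,b,D) for a,b in zip(u,v)]); A=np.c_[Q[:,:2]-Q[:,:2].mean(0),np.ones(len(Q))]
k=np.linalg.lstsq(A,Q[:,2],rcond=None)[0]; sl=np.hypot(*k[:2]); w=Q.mean(0); d=ax; a=np.arctan(sl)
org=w[:2]+d*(-.0082*np.cos(a)+.034*np.sin(a))
print("window",w,"slope",np.degrees(a),"grad",k[:2]/sl,"origin",org,"off pan(top cam)",org-[.5532,-.3001])
E
python3 - <<'E'
from h import *
go([.2,-.5,.232],YAW+np.pi/2)
E
```

```text
tcp [ 0.4668 -0.2001  0.2312] xaxis [ 0.001 -0.001 -1.   ] jaw deg -103.3 F [0.14 0.7  0.23] t 23.65 op 0.0686 q6 1.25
rows tx,ty,tz [-0.022  8.832  4.764] roll 0.003
```

```bash
python3 -m crank '[{"fingers":0.5,"tx":0,"ty":0.8,"tz":0.5,"roll":0},{"fingers":0.5,"tx":0,"ty":1.8,"tz":1,"roll":0},{"fingers":0.5,"tx":0,"ty":2.8,"tz":1.5,"roll":0},{"fingers":0.5,"tx":0,"ty":3.8,"tz":2,"roll":0},{"fingers":0.5,"tx":0,"ty":4.8,"tz":2.6,"roll":0},{"fingers":0.5,"tx":0,"ty":5.8,"tz":3.1,"roll":0},{"fingers":0.5,"tx":0,"ty":6.8,"tz":3.7,"roll":0},{"fingers":0.5,"tx":0,"ty":7.3,"tz":4,"roll":0}]'
python3 -m crank '[{"fingers":0.5,"tx":0,"ty":0.7,"tz":0.4,"roll":0},{"fingers":0.5,"tx":0,"ty":1.2,"tz":0.6,"roll":0},{"fingers":0.5,"tx":0,"ty":1.5,"tz":0.76,"roll":0},{"fingers":0.5,"tx":0,"ty":1.5,"tz":0.76,"roll":0},{"fingers":0.5,"tx":0,"ty":1.5,"tz":0.76,"roll":0},{"fingers":0.5,"tx":0,"ty":1.5,"tz":0.76,"roll":0},{"fingers":0.5,"tx":0,"ty":1.5,"tz":0.76,"roll":0},{"fingers":0.5,"tx":0,"ty":1.5,"tz":0.76,"roll":0}]'
python3 chk.py
```

```text
time: 24.65
tool_pos: [0.2414, -0.4492, 0.2305]
tool_rot: [1.197, 1.57, -2.179]
contact_force: [-0.8, -0.8, 0.9]
opening: 0.0688
time: 25.65
tool_pos: [0.2, -0.4979, 0.2308]
tool_rot: [2.01, 1.571, -1.363]
contact_force: [-0.3, 0.1, 0.0]
opening: 0.0684
[ 0.19983678 -0.49800315  0.23081164] [-0.002  0.001 -0.002 -0.    -0.    -0.001]
[[251.7, 172.4], [267.6, 176.4], [283.6, 180.7], [299.5, 184.9], [239.6, 212.2], [272.0, 221.1], [288.1, 225.4], [226.9, 253.6], [243.3, 258.1], [259.7, 262.5], [276.1, 267.0]]
window [ 0.54579202 -0.29772862  0.08252116] slope 72.1937219489724 grad [-0.05547638  0.99846   ] origin [ 0.57484874 -0.30462412] off pan(top cam) [ 0.02164874 -0.00452412]
```

View pics/c9.png

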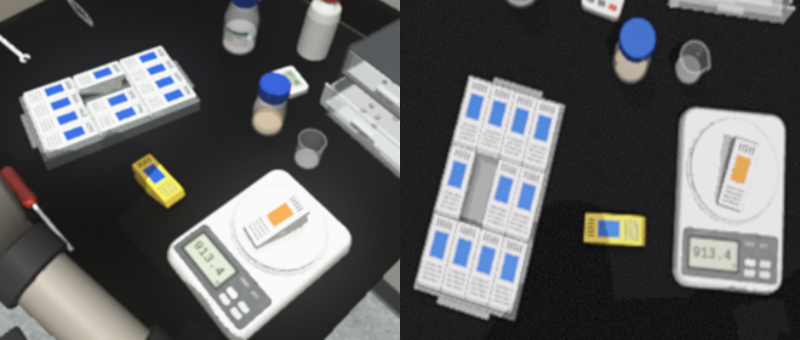

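Run:
```python
from h import *
z=np.load("pics/t9.npz");P=z["p"].astype(int);D=z["d"];cal=get_calibration("top")
R,G,B=P[...,0],P[...,1],P[...,2]; m=((R>150)&(B<150)&(G>90)&(R-G>35)); m[:,:380]=0;m[:150]=0;m[300:]=0;m[:,480:]=0
v,u=np.nonzero(m); print(len(u),u.mean(),v.mean(),u.min(),u.max(),v.min(),v.max())
Q=np.array([dep(cal,a,b,D) for a,b in zip(u,v)]); print(np.percentile(Q[:,2],[0,10,50,90,100]))
Q=Q[np.abs(Q[:,2]-np.median(Q[:,2]))<.015]; s=(Q[:,:2]-Q[:,:2].mean(0))@ax; k=np.polyfit(s,Q[:,2],1); print(Q.mean(0),"slope",np.degrees(np.arctan(k[0])),"origin",Q.mean(0)[:2]+ax*.007)
```

```text
141 438.0354609929078 209.29787234042553 432 444 202 217
[0.06831772 0.07151431 0.07647711 0.08131481 0.93915886]
[ 0.54679994 -0.29948968  0.07640231] slope 21.794546176855242 origin [ 0.55361078 -0.30110598]
```

Within about 2 mm of the pan's centre, tilted about 22–25° and at rest. The fresh cartridges' windows are where they started. Handing in.

```bash
python3 -c "
from cell import *
print(hand_in())"
```

```text
the job is handed in; nothing more can be done
None
```

I rocked the spent cartridge nose-up, lifted it out by the nose and laid it on the balance pan. I handed the job in at about 26 s; `hand_in` gave no verdict.

- **Rocking:** I pressed the heel with one finger up to a firm stop at about 8 N. That is above the 1–6 N given for rocking but well below the 35 N limit. It stayed at about 24.6° by itself after release.
- **Placing:** I gripped the nose at 40 N and set the cartridge down with about 5 N of contact. It rests underside down, rocked back on its heel.
- **Last checks:**
    - The middle of its underside is about 2 mm from the pan's centre.
    - The 11 blue windows are within 0.3 px of where they started, and the bottle and beaker look unmoved.
    - The arm is clear of everything.
- **Disagreements:**
    - The first tilt fit on the pan gave 72°, spoiled by a pixel without a depth reading. With that removed it gave 22°, against about 25° expected.
    - The balance display still reads 913.4, as it did at the start.

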